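# Switch the nodule sorter to its other tray

### The job

The seesaw gate of the nodule sorter is tipped toward one tray. First press its raised orange paddle down with a fingertip so that the gate rocks fully over and stays tipped to the other side, then push the red feed stop's tab to the left (seen from the robot), out of the channel, so that all three nodules roll down into that other tray. Do not touch the nodules themselves, pick nothing up, and leave the jar, the brush and the fossil slab where they are.

Things in the scene. Friction and masses are not known exactly. Their poses are not given: they have to be found in the camera images.
- rig: The fixed nodule sorter. Plywood base 150 x 560 mm (along its y), a catch tray at each y end, a seesaw gate across the middle. Origin on the table below the gate axle; x points away from the robot, y left, z up. A feed channel slopes down to the gate along y = 0, x = 184 to 26 mm, 40 mm wide; its walls are at most 158 mm above the table and only the red tab is higher.
- gate (a joint): Tilt (rad) of the aluminium seesaw trough, 200 mm long along the rig's y, axle along the rig's x, 70 mm up. +0.22 (stop): left (+y) end down, feeds the left tray; -0.22 (stop): right end down, feeds the right tray. Top-heavy: rests at either stop and falls over by itself once pressed past level (0), with under 3 N. Starts at one of the stops.
- paddle_left (a point): Centre of the top face of the left orange paddle, 64 (x) x 44 (y) x 6 mm, on the robot side of the gate and moving with it: 60 mm to -x and 78 mm to +y of the axle middle. Top about 119 mm above the table when up, 85 when down; space above and below is clear. The trough wall, 26 mm higher than the paddle, stands 37 mm to its +x side.
- paddle_right (a point): The same for the right (-y) orange press paddle, which goes down as the left goes up.
- stop (a joint): Travel (m) of the red feed stop, a blade across the feed channel 75 mm to the +x side of the axle. 0 = shut, holding the nodules. Slides along the rig's +y (left) to 0.045 (end stop) and stays where it is left (friction about 2 N). From about 0.032 the channel is open and the nodules roll.
- stop_tab (a point): Point on the upright red tab of the feed stop, pushed sideways: plate 28 (x) x 8 (y) x 50 mm, spanning 155 to 205 mm above the table, this point 188 mm up, on its centre line. Stands over the channel and moves with the stop. Its right (-y) face is free. Nodule tops, up to 160 mm high, lie just to its +x side.
- tray_left (a point): Centre of the inner floor (16 mm above the table) of the left catch tray: cardboard, blue floor, 104 x 104 mm inside, walls to 70 mm; an aluminium chute leads into it from the gate's left end.
- tray_right (a point): The same for the right catch tray, with a yellow floor.
- nodule1_center (a point): Centre of a brown round stone nodule, 26 mm diameter, about 24 g; number 1 of 3 waiting in the feed channel behind the stop (1 is next to the stop). Rolls freely once let go.
- nodule1: The same nodule 1, origin anywhere on the ball (turns as it rolls): use its centre point instead.
- nodule2_center (a point): Centre of a brown round stone nodule, 26 mm diameter, about 24 g; number 2 of 3 waiting in the feed channel behind the stop (1 is next to the stop). Rolls freely once let go.
- nodule2: The same nodule 2, origin anywhere on the ball (turns as it rolls): use its centre point instead.
- nodule3_center (a point): Centre of a brown round stone nodule, 26 mm diameter, about 24 g; number 3 of 3 waiting in the feed channel behind the stop (1 is next to the stop). Rolls freely once let go.
- nodule3: The same nodule 3, origin anywhere on the ball (turns as it rolls): use its centre point instead.
- jar_mid (a point): Centre of an amber jar, 44 mm diameter, 75 mm tall, standing on the table on the far left of the sorter. A bystander.
- brush_mid (a point): Point 10 mm above the table in the middle of a brush 150 mm long lying on the table on the far right of the sorter. A bystander.
- fossil_mid (a point): Centre of a flat ammonite slab 60 x 75 mm, 27 mm high, lying on the near left of the sorter. A bystander.

How it is judged:
By the outcome, as a careful person would: the job done as asked, in the order asked, and still so for the second after the job is handed in, with the robot touching nothing.
It also fails if it takes over 40 s, if anything falls off the work surface, if the arm or the gripper's body presses on something with over 40 N, if the wrist force passes 120 N, or if a joint passes its speed limit or range.

### The arm

A 6-joint arm with a two-finger parallel gripper is mounted at the origin on the work surface. World frame = base frame: x ahead of the robot, y to its left, z up, the work surface at z = 0. Lengths are in mm, angles in rad, forces in N, time in s.
With the tool pointing down it reaches from about 425 to 925 mm from the base axis. Payload 12.5 kg.
Tool frame: the origin (TCP) lies midway between the tips of the shut fingers; the grasp point (between the pads) lies robot.grip_depth behind it (robot.grip_depth is the distance from the TCP to the grasp point, in mm); z points along the fingers, y is the line along which they close (so a half turn about z gives the same grasp; the last joint's range is limited). The gripper opens to 85 mm and grips with 20 to 120 N. Pads are 22 mm wide; open, the fingers measure 114 mm over their backs; the gripper's body (76 mm by 85 mm) begins 54 mm behind the grasp point. The pads swing forward as they close: fully open they stand 13 mm farther back than shut.
Start: joints at [1.099, 0.491, 1.559, -0, 1.092, -0.106], TCP at [223.545, 583.674, 201.427] pointing down, gripper open.
Joint ranges: [-3.1, 3.1], [-0.84, 2.19], [0.05, 2.79], [-1.13, 4.28], [0.06, 2.93], [-2.69, 2.69]. Speed limits (rad/s): [2.22, 2.22, 2.79, 3.14, 3.14, 3.14].

### API

Orientations are given as a unit quaternion [x, y, z, w].
In Python, from workcell import robot, vision gives the robot as it stands.
- The arm moves only by the shell command python3 -m pendant 'ROWS' [FORCE]. ROWS is JSON, a list that holds one entry, the list of rows, each a list of 7 numbers: the shift along the tool's x, y, z in cm, then the turn, a rotation vector about the tool's x, y, z in rad, then the finger opening in cm, from 0 to 8.54. In form: [[[tx, ty, tz, wx, wy, wz, claw], ...]]. A call has exactly 10 rows; each row is the pose to reach, as a shift and turn from the pose commanded when the call began, along the tool's axes at that moment; what a row does not reach only later rows make up. A row lasts 1/10 s, in which the tool goes at most 50 mm and 8.59 degrees, less where a joint would pass 70% of its speed; a pose out of reach is approached as far as the arm can. A call with a gripper value outside its range is refused whole. The fingers move at their own pace and stop on an object; FORCE is the grip in N (left out, the last holds). Time passes only in rows, so rows that repeat a pose let the fingers close, or fill a call up. It gives the time, the measured TCP pose, the force, the opening and the grip force at its end, in the units of the state.
- robot.get_obs(): the state, without advancing time (a new reading comes with each control period).
- vision.capture(name): name is "side" or "top" or "wrist"; returns the picture (480x640x3 uint8, red, green, blue); there is no depth.
- vision.calibration(name): a dict with "mtx" (3x3 intrinsics, pixels), "distortion" ([k1, k2, p1, p2, k3] as OpenCV has them; the pictures are not rectified), "origin" and "attitude" of the camera in the world. Camera axes: x right, y down, z forward; pixel columns grow to the right and rows downward; lengths in mm; the calibration is good to about 2 mm. A picture is of the moment at which its call begins: read the wrist's pose just before it. calibration takes no time and is no camera call; for the wrist camera it gives the pose at the moment of the call.
- robot.hand_in(): hands the job in; it is judged then, once.
The state is a dict: "time_s": time; "q": joint angles; "joint_vel": joint speeds; "joint_efforts": joint torques, N m; "position": TCP position; "orientation": TCP orientation; "ft_force": force on the tool from outside, world axes, zero at the start; "ft_torque": the same for the moment, N m; "width": finger opening in mm; "grip_force": force on a finger pad.
Only numpy, scipy, OpenCV 4.12 (cv2) and the standard library are available. Lean on these libraries where they do the work, as an engineer would, in place of code of your own. Each camera call takes 0.05 s, during which the arm holds its last target. There are 200 camera calls.

## Working session

There is one attempt and no reset: what is moved stays moved. The work goes in short steps, Python scripts to look and compute and a shell command to move; the robot and the scene stay as the last step left them, time stands still between calls to the robot, and variables do not carry over. Pictures are saved under pics/ and viewed, at most 12 in all, crops included, and the job is handed in when it is done.

```bash
mkdir -p pics
python3 - <<'E'
from workcell import robot, vision
import cv2
for n in("top","side"):
    cv2.imwrite(f"pics/{n}0.png",vision.capture(n)[...,::-1]); c=vision.calibration(n); print(n,c)
o=robot.get_obs(); print(o, robot.grip_depth)
E
```

```text
top {'mtx': array([[452.91930936,   0.        , 311.47047928],
       [  0.        , 452.91930936, 238.8348134 ],
       [  0.        ,   0.        ,   1.        ]]), 'distortion': array([-0.08634476,  0.        ,  0.        ,  0.        ,  0.        ]), 'origin': array([512.26348388,  37.23132612, 858.48447587]), 'attitude': array([ 0.71342373, -0.69984996,  0.01880424, -0.02971558])}
side {'mtx': array([[506.0750226 ,   0.        , 313.41426321],
       [  0.        , 506.0750226 , 235.61926615],
       [  0.        ,   0.        ,   1.        ]]), 'distortion': array([0.03124596, 0.        , 0.        , 0.        , 0.        ]), 'origin': array([ 456.23753661, -642.82162426,  987.29760155]), 'attitude': array([ 0.94170696, -0.08735268,  0.02692345, -0.32377869])}
{'time_s': 0.1, 'q': array([ 1.09939693e+00,  4.91482283e-01,  1.55934590e+00, -8.19639125e-06,
        1.09170869e+00, -1.05629774e-01]), 'joint_vel': array([ 0.00110745, -0.00115535, -0.0010007 , -0.00062067,  0.00098004,
       -0.00092971]), 'joint_efforts': array([ 2.45172065e-03, -6.19441938e+01, -2.62025410e+01, -1.19322804e-04,
        2.88549614e-03, -1.12327878e-04]), 'position': array([223.44527751, 583.46904617, 200.91142484]), 'orientation': array([ 1.81865151e-01,  9.83323367e-01, -4.53632947e-04, -1.30843688e-04]), 'ft_force': array([-0.48735272,  0.41520588,  0.82076506]), 'ft_torque': array([-0.03240457, -0.02291646,  0.00324959]), 'grip_force': 0.0, 'width': 85.08162731669526} 18.700000000000003
```

View pics/top0.png

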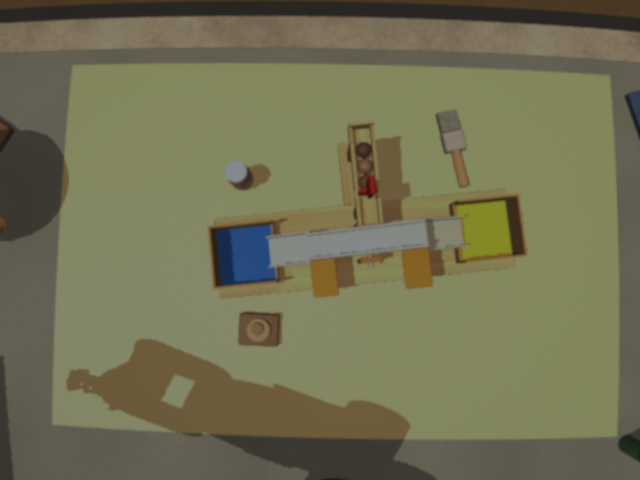

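View pics/side0.png

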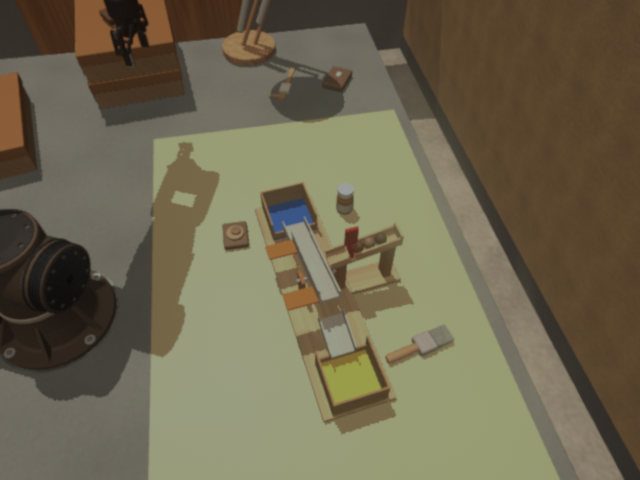

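The top view shows the blue tray at (247,254), the yellow tray at (485,230), orange paddles at (324,277) and (417,268), and the red tab at (369,186). The side view shows the paddles at (282,250) and (300,298), and the tab at (351,240). I'll triangulate next.

```bash
cat > h.py <<'E'
import cv2, numpy as np
from scipy.spatial.transform import Rotation as R
from workcell import robot, vision
def ray(c,uv):
    p=cv2.undistortPoints(np.array([[uv]],float),c["mtx"],c["distortion"])[0,0]
    return np.array(c["origin"]), R.from_quat(c["attitude"]).apply([p[0],p[1],1.])
def plane(c,uv,z):
    o,d=ray(c,uv); return o+d*(z-o[2])/d[2]
def tri(c1,u1,c2,u2):
    o,d=ray(c1,u1); p,e=ray(c2,u2)
    s=np.linalg.lstsq(np.c_[d,-e],p-o,rcond=None)[0]; a=o+s[0]*d; b=p+s[1]*e
    return (a+b)/2, np.linalg.norm(a-b)
def blobs(img,lo,hi,amin=60):
    m=cv2.inRange(cv2.cvtColor(img,cv2.COLOR_RGB2HSV),lo,hi)
    n,l,s,c=cv2.connectedComponentsWithStats(m)
    return [(s[i,4],c[i].round(1),s[i,:4]) for i in range(1,n) if s[i,4]>=amin]
E
python3 - <<'E'
from h import *
B={}
for n in("top","side"):
    im=cv2.imread(f"pics/{n}0.png")[...,::-1].copy()
    for k,lo,hi in(("orange",(8,200,120),(18,255,255)),("red",(0,200,100),(5,255,255)),("red2",(174,200,100),(180,255,255)),("blue",(105,150,60),(125,255,255)),("yellow",(26,220,120),(33,255,255))):
        print(n,k,blobs(im,lo,hi))
    for p in [(324,277),(417,268),(369,186),(247,254),(485,230)] if n=="top" else [(282,250),(300,298),(351,240)]:
        print(cv2.cvtColor(im[p[1]:p[1]+1,p[0]:p[0]+1],cv2.COLOR_RGB2HSV)[0,0])
E
```

```text
top orange []
top red [(np.int32(75), array([372.1, 184.9]), array([369, 177,   7,  17], dtype=int32))]
top red2 []
top blue [(np.int32(2651), array([244.3, 254.9]), array([218, 226,  56,  58], dtype=int32))]
top yellow []
[ 20 185 131]
[ 19 185 132]
[  0 207  85]
[108 180 126]
[ 31 186 136]
side orange []
side red []
side red2 []
side blue []
side yellow []
[ 15 163 149]
[ 15 164 149]
[  8 157  78]
```

Run:
```python
from h import *
o={}
for n,lo,hi in(("top",(15,172,115),(23,255,255)),("side",(10,145,125),(18,255,255))):
    im=cv2.imread(f"pics/{n}0.png")[...,::-1].copy(); o[n]=sorted([b for b in blobs(im,lo,hi,200) if 230<b[1][0]<450 and 220<b[1][1]<330],key=lambda b:b[1][0]); print(n,o[n])
    print([b for b in blobs(im,(0,150,70),(7,255,255),40)])
    print([b for b in blobs(im,(27,170,110),(35,255,255),400)],[b for b in blobs(im,(104,140,60),(125,255,255),400)])
ct,cs=vision.calibration("top"),vision.calibration("side")
for a,b in zip(o["top"],o["side"]):
    print(tri(ct,a[1],cs,b[1]), plane(ct,a[1],119),plane(ct,a[1],85))
```

```text
top [(np.int32(821), array([324.5, 277.2]), array([312, 259,  26,  37], dtype=int32)), (np.int32(930), array([417.2, 267.7]), array([403, 249,  29,  38], dtype=int32))]
[(np.int32(132), array([371.7, 184.5]), array([367, 175,  10,  20], dtype=int32)), (np.int32(47), array([363.1, 190.5]), array([359, 187,   9,   7], dtype=int32))]
[(np.int32(2364), array([485.1, 228.9]), array([457, 201,  55,  58], dtype=int32))] [(np.int32(2686), array([244.3, 254.8]), array([218, 226,  57,  58], dtype=int32))]
side [(np.int32(366), array([280.9, 249.1]), array([266, 241,  31,  18], dtype=int32)), (np.int32(508), array([300.3, 297.7]), array([283, 286,  35,  24], dtype=int32))]
[(np.int32(168), array([350.5, 238.5]), array([346, 227,  12,  30], dtype=int32))]
[] [(np.int32(500), array([289.2, 216. ]), array([271, 205,  40,  26], dtype=int32))]
(array([500.79900322,  26.16821098,  84.15150178]), np.float64(1.07961448519782)) [500.80130755  26.7105108  119.        ] [500.27429987  26.226785    85.        ]
(array([ 519.71171383, -124.69618352,  117.68832822]), np.float64(1.412682380199646)) [ 518.99572572 -124.34957909  119.        ] [ 519.30526058 -131.77874218   85.        ]
```

The right paddle is up at (519,-125,118), so the gate is tipped left. The job is to press the right paddle and feed the yellow tray. The rig's yaw is about 0.123. I'll move via a waypoint with the fingers shut and the tool's y axis along the rig's y.

```bash
python3 -m pendant '[[[-33.8,-24.9,-4,0,0,-0.49,0],[-33.8,-24.9,-4,0,0,-0.49,0],[-33.8,-24.9,-4,0,0,-0.49,0],[-33.8,-24.9,-4,0,0,-0.49,0],[-33.8,-24.9,-4,0,0,-0.49,0],[-33.8,-24.9,-4,0,0,-0.49,0],[-33.8,-24.9,-4,0,0,-0.49,0],[-33.8,-24.9,-4,0,0,-0.49,0],[-33.8,-24.9,-4,0,0,-0.49,0],[-33.8,-24.9,-4,0,0,-0.49,0]]]' 20
python3 - <<'E'
from h import *
o=robot.get_obs(); T=R.from_quat(o["orientation"]); print(T.as_matrix().round(3),o["position"])
print(T.inv().apply(np.array([517,-130,200])-o["position"]))
ct,cs=vision.calibration("top"),vision.calibration("side")
print("tab",tri(ct,(371.7,184.5),cs,(350.5,238.5)))
E
```

```text
time_s: 1.1
position: [451.7, 227.7, 241.5]
orientation: [-0.06, 0.998, -0.0, 0.0]
ft_force: [-0.2, 1.8, 0.0]
width: 0.3
grip_force: 0.0
[[-0.993 -0.12   0.   ]
 [-0.12   0.993 -0.   ]
 [-0.    -0.    -1.   ]] [451.7262654  227.69317015 241.51555577]
[ -21.79625591 -362.93408009   41.62189939]
tab (array([641.27920147, -41.75776615, 176.33877599]), np.float64(4.8345177242807935))
```

```bash
python3 -m pendant '[[[-2.2,-36.3,4.0,0,0,0,0],[-2.2,-36.3,4.0,0,0,0,0],[-2.2,-36.3,4.0,0,0,0,0],[-2.2,-36.3,4.0,0,0,0,0],[-2.2,-36.3,4.0,0,0,0,0],[-2.2,-36.3,4.0,0,0,0,0],[-2.2,-36.3,4.0,0,0,0,0],[-2.2,-36.3,4.0,0,0,0,0],[-2.2,-36.3,4.0,0,0,0,0],[-2.2,-36.3,4.0,0,0,0,0]]]'
python3 - <<'E'
from h import *
o=robot.get_obs(); print(o["position"],o["ft_force"])
c=vision.calibration("wrist"); im=vision.capture("wrist")
cv2.imwrite("pics/w1.png",im[...,::-1]); print(c)
E
```

```text
time_s: 2.1
position: [516.6, -126.2, 201.1]
orientation: [-0.062, 0.998, 0.0, -0.0]
ft_force: [0.1, 0.4, -0.8]
width: 0.2
grip_force: 0.0
[ 516.61645547 -126.16199187  201.12944021] [ 0.10952456  0.36895119 -0.77897927]
{'mtx': array([[390.22089558,   0.        , 313.68392977],
       [  0.        , 390.22089558, 237.88722957],
       [  0.        ,   0.        ,   1.        ]]), 'distortion': array([-0.06350308,  0.        ,  0.        ,  0.        ,  0.        ]), 'origin': array([ 451.15515586, -134.33513478,  373.82458873]), 'attitude': array([0.65608405, 0.74295081, 0.09973066, 0.0873591 ])}
```

View pics/w1.png

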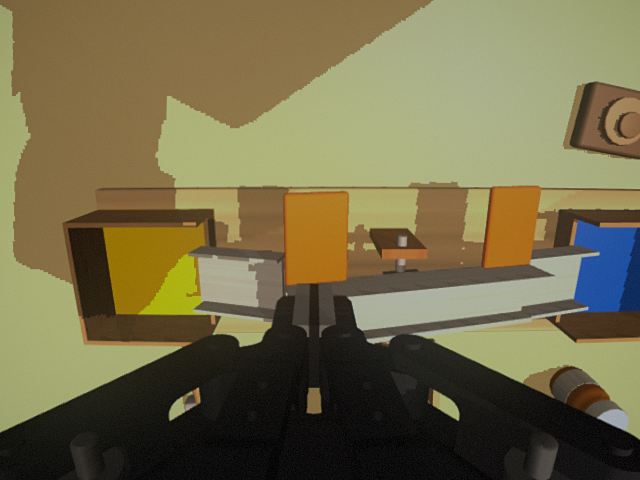

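The wrist view shows the raised right paddle at (316,238), spanning columns 284–348. The fingertips at about (313,290) are over its column. I'll check the paddle position by ray cast before pressing.

Run:
```python
from h import *
c=vision.calibration("wrist"); o=robot.get_obs(); T=R.from_quat(o["orientation"])
for uv in [(285,194),(347,193),(286,283),(346,282),(316,238)]: print(plane(c,uv,119))
p=plane(c,(316,238),119); print(T.inv().apply(p-o["position"]),o["position"])
```

```text
[ 492.80344196 -147.52633165  119.        ]
[ 487.0571124  -107.14275168  119.        ]
[ 555.05501485 -140.21298998  119.        ]
[549.08495794 -98.62667608 119.        ]
[ 520.03212399 -123.49772765  119.        ]
[-3.60888233  1.79409208 82.38504744] [ 516.70319804 -125.77099898  201.3850067 ]
```

```bash
python3 -m pendant '[[[0,-0.3,4,0,0,0,0],[0,-0.3,7,0,0,0,0],[0,-0.3,8,0,0,0,0],[0,-0.3,8.8,0,0,0,0],[0,-0.3,9.4,0,0,0,0],[0,-0.3,10,0,0,0,0],[0,-0.3,10.5,0,0,0,0],[0,-0.3,11,0,0,0,0],[0,-0.3,11.3,0,0,0,0],[0,-0.3,11.3,0,0,0,0]]]'
python3 - <<'E'
from h import *
print(robot.get_obs()["position"],robot.get_obs()["ft_force"])
cv2.imwrite("pics/w2.png",vision.capture("wrist")[...,::-1])
E
```

```text
time_s: 3.15
position: [517.2, -130.2, 88.1]
orientation: [-0.062, 0.998, 0.0, -0.0]
ft_force: [-0.2, -0.0, 0.6]
width: 0.2
grip_force: 0.0
[ 517.1678351  -130.2163098    88.09670056] [-0.22679158 -0.04291328  0.64880851]
```

View pics/w2.png

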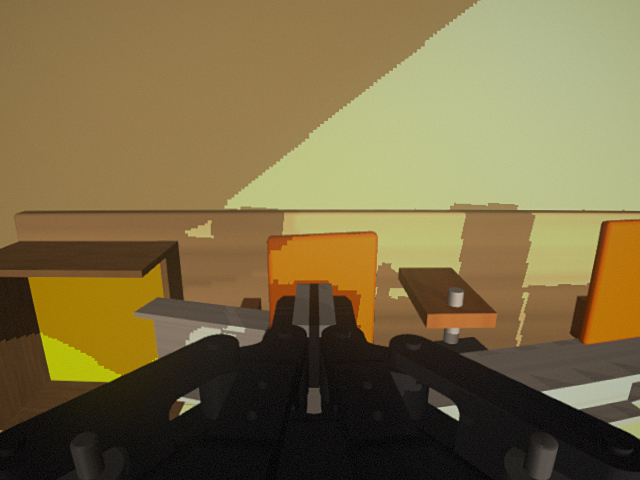

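The wrist view shows the right paddle down under the fingertip at about (320,290) and the left paddle raised at the right edge, so the gate has rocked over. I'll lift straight up and cross to the right side of the tab.

```bash
python3 -m pendant '[[[0,0,-5,0,0,0,0],[0,0,-10,0,0,0,0],[0,0,-16.2,0,0,0,0],[0,0,-16.2,0,0,0,0],[-5,1,-16.2,0,0,0,0],[-10,2.2,-16.2,0,0,0,0],[-13.4,2.2,-16.2,0,0,0,0],[-13.4,2.2,-16.2,0,0,0,0],[-13.4,2.2,-16.2,0,0,0,0],[-13.4,2.2,-16.2,0,0,0,0]]]'
python3 - <<'E'
from h import *
o=robot.get_obs(); print(o["position"]); ct,cs=vision.calibration("top"),vision.calibration("side")
for n in("top","side","wrist"): cv2.imwrite(f"pics/{n}3.png",vision.capture(n)[...,::-1])
im={n:cv2.imread(f"pics/{n}3.png") for n in("top","side")}
t=cv2.resize(im["top"][150:330,250:490],None,fx=2.4,fy=2.4); s=cv2.resize(im["side"][170:410,220:420],None,fx=1.8,fy=1.8)
cv2.imwrite("pics/c3.png",np.hstack([t[:432,:430],s[:432,:360]]))
E
```

```text
time_s: 4.2
position: [646.6, -92.0, 250.1]
orientation: [-0.062, 0.998, 0.0, -0.0]
ft_force: [-0.1, 1.0, -0.1]
width: -0.1
grip_force: 0.0
[646.63505988 -91.95445944 250.11483794]
```

View pics/c3.png

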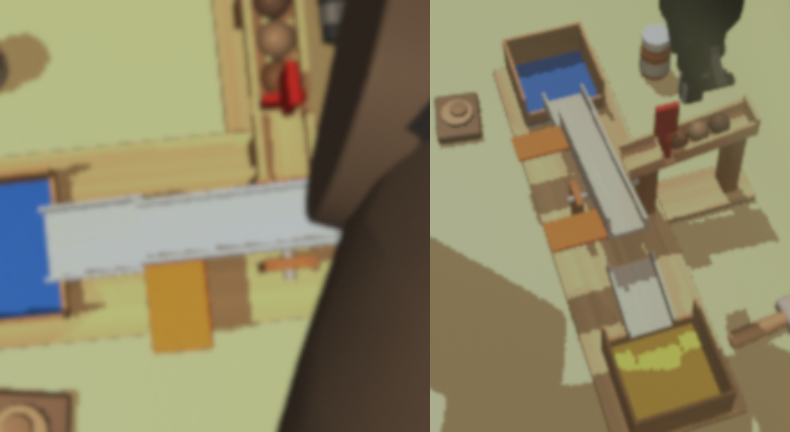

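View pics/wrist3.png

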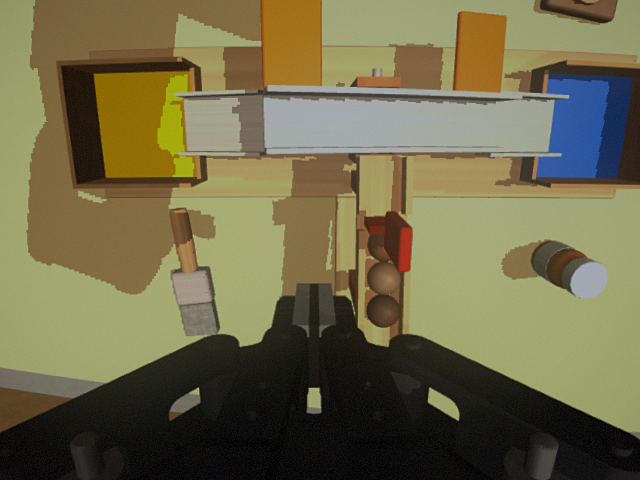

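Run:
```python
from h import *
c=vision.calibration("wrist");o=robot.get_obs();T=R.from_quat(o["orientation"])
d=T.inv().apply(np.array(c["origin"])-o["position"]); print("cam in tool",d, "tcp px", cv2.projectPoints(o["position"][None],*(lambda Rm:(cv2.Rodrigues(Rm)[0],-Rm@c["origin"]))(R.from_quat(c["attitude"]).inv().as_matrix()),c["mtx"],c["distortion"])[0])
c2=dict(c); c2["origin"]=np.array([517.17,-130.22,88.1])+T.apply(d)
for nm,cc,a,b in(("w2 R",c2,(268,236),(376,232)),("w3 R",c,(264,86),(321,86)),("w3 L",c,(456,90),(500,90))):
    for z in(85,102,119): print(nm,z,np.linalg.norm(plane(cc,a,z)-plane(cc,b,z)).round(1),plane(cc,a,z).round(),plane(cc,b,z).round())
im=cv2.imread("pics/side3.png")[...,::-1].copy(); print(blobs(im,(10,145,125),(18,255,255),150))
```

```text
cam in tool [ 6.60998184e+01  1.60346430e-01 -1.72647758e+02] tcp px [[[313.2594728  276.63579775]]]
w2 R 85 50.4 [ 501. -154.   85.] [ 493. -104.   85.]
w2 R 102 45.5 [ 496. -152.  102.] [ 489. -107.  102.]
w2 R 119 40.6 [ 491. -151.  119.] [ 485. -110.  119.]
w3 R 85 46.8 [ 550. -145.   85.] [544. -99.  85.]
w3 R 102 44.4 [ 551. -143.  102.] [546. -99. 102.]
w3 R 119 42.1 [ 553. -141.  119.] [548. -99. 119.]
w3 L 85 37.4 [532.  13.  85.] [527.  50.  85.]
w3 L 102 35.5 [535.   7. 102.] [530.  42. 102.]
w3 L 119 33.7 [537.   1. 119.] [533.  35. 119.]
[(np.int32(881), array([  5.7, 108.3]), array([ 0, 74, 16, 77], dtype=int32)), (np.int32(353), array([281.1, 249.2]), array([267, 241,  30,  18], dtype=int32)), (np.int32(504), array([300.5, 297.7]), array([284, 287,  34,  23], dtype=int32))]
```

The side view's paddle centroids match the start, so the gate fell back. During the press the paddle sat only near level (z≈105) with almost no force, so the real tip stands short of the TCP. I'll go back and press deeper.

```bash
python3 -m pendant '[[[5,-1,0,0,0,0,0],[10,-2.2,0,0,0,0,0],[13.4,-2.2,0,0,0,0,0],[13.4,-2.2,2,0,0,0,0],[13.4,-2.2,7,0,0,0,0],[13.4,-2.2,11,0,0,0,0],[13.4,-2.2,13,0,0,0,0],[13.4,-2.2,15,0,0,0,0],[13.4,-2.2,16,0,0,0,0],[13.4,-2.2,16,0,0,0,0]]]'
python3 -m pendant '[[[0,0,0.3,0,0,0,0],[0,0,0.6,0,0,0,0],[0,0,0.9,0,0,0,0],[0,0,1.1,0,0,0,0],[0,0,1.3,0,0,0,0],[0,0,1.3,0,0,0,0],[0,0,1.3,0,0,0,0],[0,0,1.3,0,0,0,0],[0,0,1.3,0,0,0,0],[0,0,1.3,0,0,0,0]]]'
python3 - <<'E'
from h import *
a=vision.capture("wrist"); b=vision.capture("side")
print(blobs(b,(10,145,125),(18,255,255),150))
cv2.imwrite("pics/w4.png",cv2.resize(np.hstack([a,b])[...,::-1],(800,300)))
E
```

```text
time_s: 5.35
position: [516.7, -130.2, 89.8]
orientation: [-0.062, 0.998, 0.0, -0.001]
ft_force: [0.0, 0.5, 0.6]
width: -0.4
grip_force: 0.0
time_s: 6.35
position: [517.3, -130.2, 77.4]
orientation: [-0.062, 0.998, 0.0, 0.0]
ft_force: [0.0, 0.3, 0.6]
width: 0.1
grip_force: 0.0
[(np.int32(1514), array([  9.8, 113.3]), array([ 0, 74, 23, 77], dtype=int32)), (np.int32(296), array([300.4, 306. ]), array([285, 292,  34,  25], dtype=int32))]
```

View pics/w4.png

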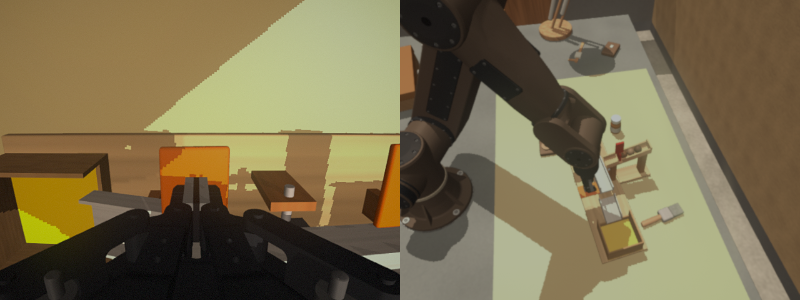

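The paddle follows the tip down, at about 94 mm now, with the tip about 15 mm above the TCP. I'll press on to the stop.

```bash
python3 -m pendant '[[[0,0,0.3,0,0,0,0],[0,0,0.5,0,0,0,0],[0,0,0.7,0,0,0,0],[0,0,0.8,0,0,0,0],[0,0,0.8,0,0,0,0],[0,0,0.8,0,0,0,0],[0,0,0.8,0,0,0,0],[0,0,0.8,0,0,0,0],[0,0,0.8,0,0,0,0],[0,0,0.8,0,0,0,0]]]'
python3 - <<'E'
from h import *
a=vision.capture("wrist"); cv2.imwrite("pics/w5.png",a[...,::-1])
o=robot.get_obs();print(o["ft_force"],o["position"])
for b in blobs(a,(5,180,90),(20,255,255),400): print(b)
E
```

```text
time_s: 7.45
position: [517.3, -130.2, 69.4]
orientation: [-0.062, 0.998, 0.0, 0.0]
ft_force: [0.2, -0.1, -0.1]
width: 0.1
grip_force: 0.0
[-0.74297405 -0.63875785  0.39078061] [ 517.31515352 -130.21570069   69.42289356]
(np.int32(7377), array([291.3, 265.8]), array([247, 224, 101, 120], dtype=int32))
(np.int32(1190), array([631.3, 364.6]), array([616, 302,  24,  96], dtype=int32))
(np.int32(545), array([458.8, 338.5]), array([437, 331,  48,  16], dtype=int32))
```

The force is about 0 and the paddle now looks smaller, so it seems to have dropped away from the tip. I'll lift and check.

```bash
python3 -m pendant '[[[0,0,-2,0,0,0,0],[0,0,-6,0,0,0,0],[0,0,-11,0,0,0,0],[0,0,-16,0,0,0,0],[0,0,-18,0,0,0,0],[-5,1,-18,0,0,0,0],[-10,2.2,-18,0,0,0,0],[-13.4,2.2,-18,0,0,0,0],[-13.4,2.2,-18,0,0,0,0],[-13.4,2.2,-18,0,0,0,0]]]'
python3 - <<'E'
from h import *
b=vision.capture("side"); a=vision.capture("wrist"); o=robot.get_obs(); T=R.from_quat(o["orientation"])
print(blobs(b,(10,145,125),(18,255,255),150))
cv2.imwrite("pics/w6.png",a[...,::-1]); print(blobs(a,(0,200,90),(4,255,255),100))
print(o["position"],T.as_matrix().round(3))
E
```

```text
time_s: 8.5
position: [647.4, -91.5, 248.5]
orientation: [-0.062, 0.998, 0.0, -0.001]
ft_force: [-0.9, 0.5, -0.6]
width: 0.0
grip_force: 0.0
[(np.int32(896), array([  5.8, 108.2]), array([ 0, 74, 16, 77], dtype=int32)), (np.int32(497), array([281.5, 244.4]), array([266, 234,  32,  23], dtype=int32)), (np.int32(592), array([302.7, 311.7]), array([286, 299,  34,  27], dtype=int32))]
[(np.int32(389), array([405.1, 250.4]), array([399, 228,  13,  44], dtype=int32))]
[646.69532487 -91.96408586 249.37364799] [[-0.992 -0.124 -0.001]
 [-0.124  0.992  0.   ]
 [ 0.001  0.    -1.   ]]
```

View pics/w6.png

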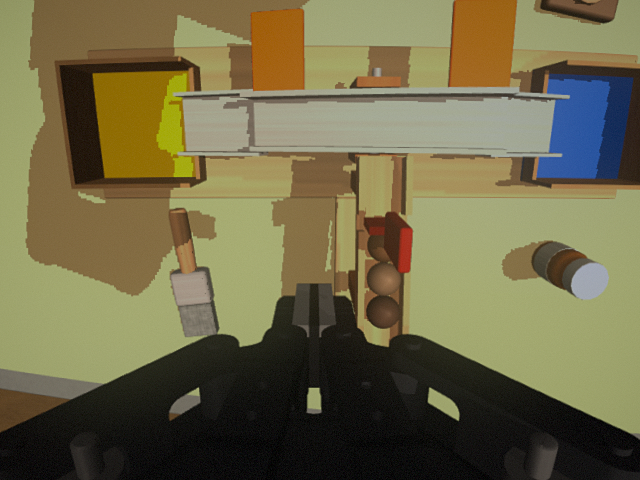

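The gate is now tipped right: the left paddle is up and the right one down. The tab's top face is the bright strip at about (405,250), with nodules at (383,278) and (382,312). I'll locate the tab at z=205.

Run:
```python
from h import *
c=vision.calibration("wrist");o=robot.get_obs();T=R.from_quat(o["orientation"])
Rm=R.from_quat(c["attitude"]).inv().as_matrix()
for uv in[(405,250),(400,229),(411,271)]:
    p=plane(c,uv,205); print(p, T.inv().apply(p-o["position"]))
tip=lambda z:cv2.projectPoints((o["position"]+T.apply([11,0,z]))[None],cv2.Rodrigues(Rm)[0],-Rm@c["origin"],c["mtx"],c["distortion"])[0].ravel()
for z in(0,-5,-10,-15,-20): print(z,tip(z))
```

```text
[640.53418603 -38.78845263 205.        ] [-0.4824892  53.52026057 44.38442463]
[628.46464465 -43.99435002 205.        ] [12.13800917 49.84627305 44.39022065]
[652.91110233 -32.80372343 205.        ] [-13.50428063  57.92911011  44.37857157]
0 [313.20397578 254.45847201]
-5 [313.19429659 257.82723809]
-10 [313.1840788 261.3850071]
-15 [313.17327653 265.14802071]
-20 [313.1618386  269.13442063]
```

```bash
python3 -m pendant '[[[0.3,0,4,0,0,0,0],[0.3,0,7.5,0,0,0,0],[0.3,1.5,7.9,0,0,0,0],[0.3,3,7.9,0,0,0,0],[0.3,3.5,7.9,0,0,0,0],[0.3,4,7.9,0,0,0,0],[0.3,4.5,7.9,0,0,0,0],[0.3,5,7.9,0,0,0,0],[0.3,5.5,7.9,0,0,0,0],[0.3,5.5,7.9,0,0,0,0]]]'
python3 - <<'E'
from h import *
a=vision.capture("wrist"); cv2.imwrite("pics/w7.png",a[...,::-1]); print(blobs(a,(0,200,90),(4,255,255),100)); print(robot.get_obs()["ft_force"])
E
```

```text
time_s: 9.6
position: [637.7, -37.1, 170.5]
orientation: [-0.062, 0.998, 0.0, 0.0]
ft_force: [0.5, -0.3, -0.1]
width: -0.3
grip_force: 0.0
[(np.int32(116), array([355.3, 271.8]), array([348, 267,  15,  10], dtype=int32)), (np.int32(148), array([343.2, 287.4]), array([333, 282,  18,  13], dtype=int32))]
[ 0.09186055 -0.10922329 -0.73027067]
```

View pics/w7.png

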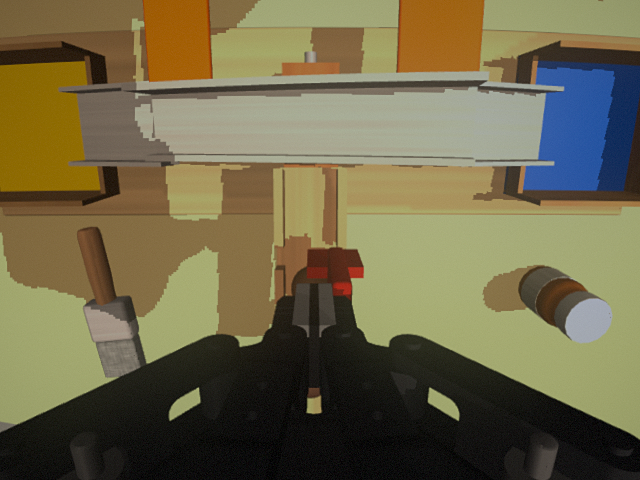

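The tab is moving left with the fingertip: the blade now spans columns 307–363. I'll continue the push.

```bash
python3 -m pendant '[[[0,0.7,0,0,0,0,0],[0,1.3,0,0,0,0,0],[0,1.8,0,0,0,0,0],[0,2.2,0,0,0,0,0],[0,2.5,0,0,0,0,0],[0,2.5,0,0,0,0,0],[0,2.5,0,0,0,0,0],[0,2.5,0,0,0,0,0],[0,2.5,0,0,0,0,0],[0,2.5,0,0,0,0,0]]]'
python3 - <<'E'
from h import *
a=vision.capture("wrist"); b=vision.capture("side"); print(robot.get_obs()["ft_force"])
cv2.imwrite("pics/w8.png",cv2.resize(np.hstack([a[:,:420],b[170:410,220:420].repeat(2,0).repeat(2,1)])[...,::-1],(780,456)))
E
```

```text
time_s: 10.65
position: [634.6, -12.8, 170.4]
orientation: [-0.062, 0.998, 0.0, 0.0]
ft_force: [-0.3, 0.4, -1.0]
width: 0.1
grip_force: 0.0
[-0.4132075  -0.748783    0.25689746]
```

View pics/w8.png

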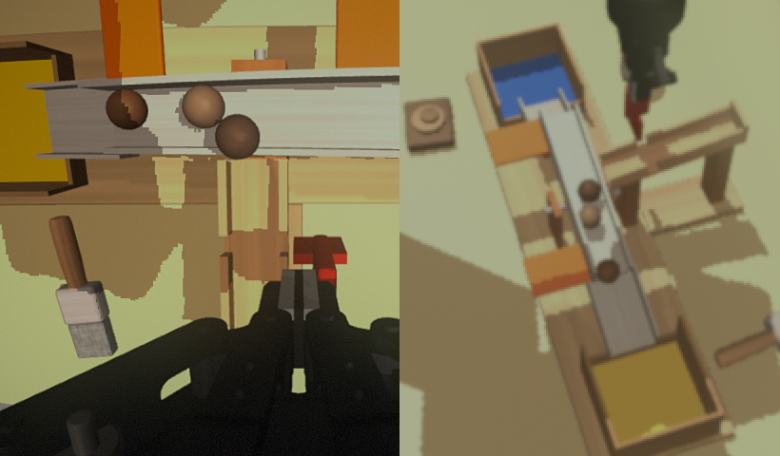

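The nodules are rolling down the gate toward the yellow tray. I'll back away to the right of the tab, then lift clear.

```bash
python3 -m pendant '[[[0,-0.5,0,0,0,0,0],[0,-1.5,0,0,0,0,0],[0,-1.5,-3,0,0,0,0],[0,-1.5,-8,0,0,0,0],[0,-1.5,-12,0,0,0,0],[0,-1.5,-12,0,0,0,0],[0,-1.5,-12,0,0,0,0],[0,-1.5,-12,0,0,0,0],[0,-1.5,-12,0,0,0,0],[0,-1.5,-12,0,0,0,0]]]'
python3 - <<'E'
from h import *
b=vision.capture("side"); a=vision.capture("wrist")
cv2.imwrite("pics/w9.png",cv2.resize(np.hstack([a,b[150:430,200:480].repeat(2,0).repeat(2,1)[:480]])[...,::-1],(800,320)))
E
```

```text
time_s: 11.75
position: [636.3, -27.7, 289.3]
orientation: [-0.062, 0.998, 0.0, -0.001]
ft_force: [0.1, -0.5, -0.6]
width: -0.0
grip_force: 0.0
```

View pics/w9.png

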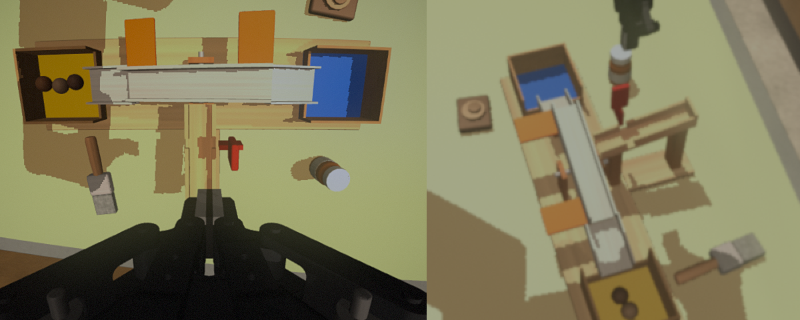

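All three nodules lie in the yellow tray at about (60,85). The gate is still tipped right, the stop is open, the jar, brush and slab look undisturbed, and the arm is clear.

```bash
python3 -c "
from workcell import robot
print(robot.hand_in())"
```

```text
the job is handed in; nothing more can be done
None
```

The job is handed in: the gate stays tipped to the right after a second, deeper press (the first let it fall back), the feed stop is pushed open to the left, all three nodules are in the right (yellow) tray, and the jar, brush and slab were left alone.

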